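# Load two capacitors into the tinning fixture

### The arm

A 6-joint arm with a two-finger parallel gripper is mounted at the origin on the work surface. World frame = base frame: x ahead of the robot, y to its left, z up, the work surface at z = 0. Lengths are in mm, angles in rad, forces in N, time in s.
With the tool pointing down it reaches from about 275 to 875 mm from the base axis. Payload 12.5 kg.
Tool frame: the origin (TCP) lies midway between the tips of the shut fingers; the grasp point (between the pads) lies manip.tcp_to_grasp behind it (manip.tcp_to_grasp is the distance from the TCP to the grasp point, in mm); z points along the fingers, y is the direction in which the jaws open and shut (so a half turn about z gives the same grasp; the last joint's range is limited). The gripper opens to 85 mm and grips with 20 to 120 N. Pads are 22 mm wide; open, the fingers measure 114 mm over their backs; the gripper's body (76 mm by 85 mm) begins 54 mm behind the grasp point. The pads swing forward as they close: fully open they stand 13 mm farther back than shut.
Start: joints at [1.19, 0.351, 1.652, -0, 1.139, -0.085], TCP at [160.296, 526.108, 191.89] pointing down, gripper open.
Joint ranges: [-2.75, 2.75], [-0.79, 2.1], [0.01, 2.65], [-1.57, 4.71], [0.07, 3.14], [-2.87, 2.87]. Speed limits (rad/s): [2.22, 2.22, 2.79, 3.14, 3.14, 3.14].

### API

Orientations are given as a unit quaternion [x, y, z, w].
In Python, from plant import manip gives the robot as it stands.
- The arm moves only by the tool drive_tool, never from a script. Its argument "targets" is a list of rows, each a list of 3 entries, a list of its own where there are three numbers: the gripper command: -1 is shut, 1 is fully open, values between are in proportion, then the shift along the tool's x, y, z in units of 25 cm (1.0 is 25 cm), then the turn, a rotation vector about the tool's x, y, z in units of 45 degrees (1.0 is 45 degrees). In form: [[claw, [x, y, z], [ax, ay, az]], ...]. A call has 1 to 10 rows; each row is the pose to reach, as a shift and turn from the pose commanded when the call began, along the tool's axes at that moment; what a row does not reach only later rows make up. A row lasts 1/12 s, in which the tool goes at most 41.7 mm and 7.16 degrees, less where a joint would pass 70% of its speed; a pose out of reach is approached as far as the arm can. A call with a number of a shift or a turn outside -1 to 1 is refused whole. A call with a gripper value outside its range is refused whole. The fingers move at their own pace and stop on an object; "squeeze" is the grip in N (left out, the last holds). Time passes only in rows, so rows that repeat a pose let the fingers close. It gives the time, the measured TCP pose, the force and the opening at its end, in the units of the state.
- manip.observe(): the state, without advancing time (a new reading comes with each control period).
- manip.camera(name): name is "side" or "top" or "wrist"; returns a dict with "color" (384x512x3 uint8, red, green, blue), "fx", "fy", "cx", "cy" (pixels), "k1" (the pictures are not rectified: a ray, as slopes to the right and down, at radius r is drawn at 1 + k1 r^2 times it, then the intrinsics apply), "position" and "rotation" of the camera in the world. Camera axes: x right, y down, z forward; pixel columns grow to the right and rows downward; lengths in mm; the calibration is good to about 2 mm. A picture is of the moment at which its call begins. There is no depth.
- manip.close_job(): hands the job in, once; it reports no verdict.
The state is a dict: "t": time; "joint_positions": joint angles; "qvel": joint speeds; "effort": joint torques, N m; "tool_pos": TCP position; "eef_rot": TCP orientation; "wrist_force": force on the tool from outside, world axes, zero at the start; "torque": the same for the moment, N m; "grip_width": finger opening in mm.
Only numpy, scipy, OpenCV 4.12 (cv2) and the standard library are available. Lean on these libraries where they do the work, as an engineer would, in place of code of your own. Each camera call takes 0.05 s, during which the arm holds its last target.

### The job

Put the two green capacitors, pins up, into the two round wells of the white fixture, one in each well (either one in either well), so their pins can be tinned. Lower each one gently to the bottom of its well rather than dropping it in from above, and let go. Leave the black capacitor standing where it is.

Things in the scene. Friction and masses are not known exactly. Their poses are not given: they have to be found in the camera images.
- green_cap_a: One of the two to load: an electrolytic capacitor, a cylinder 30 mm in diameter, 60 mm tall, with a green sleeve, pale stripe, a bright metal disc on top and two 6 mm pins standing up from it; about 60 g. Origin: centre of its underside; z points up along its axis. It stands on the bench (z = 0), pins up.
- green_cap_b: The other one to load: an electrolytic capacitor, a cylinder 30 mm in diameter, 60 mm tall, with a green sleeve, pale stripe, a bright metal disc on top and two 6 mm pins standing up from it; about 60 g. Origin: centre of its underside; z points up along its axis. It stands on the bench (z = 0), pins up.
- black_cap: A bystander, to be left alone: an electrolytic capacitor, a cylinder 30 mm in diameter, 60 mm tall, with a black sleeve, pale stripe, a bright metal disc on top and two 6 mm pins standing up from it; about 60 g. Origin: centre of its underside; z points up along its axis. It stands on the bench (z = 0), pins up.
- fixture: White block fixed to the bench, 90 mm (its x) by 200 mm (its y) by 28 mm tall, with two round wells open at the top, 46 mm in diameter, 22 mm deep (floor 6 mm above the bench). Origin: centre of its underside; z up. Well centres: on its own y axis at +50 mm and -50 mm. Other bystanders (spool, multimeter, tip cleaner) stay over 50 mm away from it and the capacitors, under 60 mm tall.
Things that resemble listed ones, but are neither listed nor needed, are in the scene too. Leave any pink look-alike of the green_cap_a alone. Leave any orange look-alike of the green_cap_b alone.

How it is judged (in metres and radians):
At the end, for the whole second after the job is handed in: Each green capacitor rests released in its own well: within 12 mm of the well's centre along the fixture's x and y, underside at most 12 mm above the bench, pins up and upright within 10 degrees, at rest; the black capacitor is upright within 30 mm of its start (((x of green_cap_a in the frame of fixture between -0.012 and 0.012 m and y of green_cap_a in the frame of fixture between 0.038 and 0.062 m and x of green_cap_b in the frame of fixture between -0.012 and 0.012 m and y of green_cap_b in the frame of fixture between -0.062 and -0.038 m) or (x of green_cap_a in the frame of fixture between -0.012 and 0.012 m and y of green_cap_a in the frame of fixture between -0.062 and -0.038 m and x of green_cap_b in the frame of fixture between -0.012 and 0.012 m and y of green_cap_b in the frame of fixture between 0.038 and 0.062 m)) and z of each of green_cap_a, green_cap_b in the frame of fixture below 0.012 m and angle between each of green_cap_a, green_cap_b, black_cap's own z axis and vertical below 0.17 rad and linear speed of each of green_cap_a, green_cap_b below 0.02 m/s and distance of black_cap from where it was at the start of the episode below 0.03 m); the robot touches nothing.
It fails at once if the black capacitor is shifted by more than 30 mm (distance of black_cap from where it was at the start of the episode above 0.03 m).
It fails at once if a green capacitor falls into a well (faster than 0.9 m/s, a drop of about 40 mm) ((((x of green_cap_a in the frame of fixture between -0.012 and 0.012 m and y of green_cap_a in the frame of fixture between 0.038 and 0.062 m) or (x of green_cap_a in the frame of fixture between -0.012 and 0.012 m and y of green_cap_a in the frame of fixture between -0.062 and -0.038 m)) and height (world z) of green_cap_a below 0.05 m and linear speed of green_cap_a above 0.9 m/s) or (((x of green_cap_b in the frame of fixture between -0.012 and 0.012 m and y of green_cap_b in the frame of fixture between 0.038 and 0.062 m) or (x of green_cap_b in the frame of fixture between -0.012 and 0.012 m and y of green_cap_b in the frame of fixture between -0.062 and -0.038 m)) and height (world z) of green_cap_b below 0.05 m and linear speed of green_cap_b above 0.9 m/s)).
It also fails if it takes over 51 s, if anything falls off the work surface, if the arm or the gripper's body presses on something with over 40 N, if the wrist force passes 120 N, or if a joint passes its speed limit or range.

## Working session

There is one attempt and no reset: what is moved stays moved. The work goes in short steps, Python scripts to look and compute and a tool call to move; the robot and the scene stay as the last step left them, time stands still between calls to the robot, and variables do not carry over. Pictures are saved under pics/ and viewed, and the job is handed in when it is done.

Besides the shell and the picture viewer there is one more tool, called by a JSON object that holds its "name" and its "arguments", one argument or row to a line. drive_tool: Moves the arm, as the interface text tells. Shifts and turns lie within -1 to 1; 1 stands for 25 cm of shift or 45 degrees of turn. Its arguments: {"type":"object","properties":{"targets":{"type":"array","items":{"type":"array"}},"squeeze":{"type":"number"}},"required":["targets"]}

```bash
mkdir -p pics; ls; python3 - <<'E'
from plant import manip
import cv2
print(manip.observe()); print(manip.tcp_to_grasp)
for n in ("top","side","wrist"):
    c=manip.camera(n)
    cv2.imwrite(f"pics/{n}0.png",c["color"][:,:,::-1])
    print(n,{k:v for k,v in c.items() if k!="color"})
E
```

```text
pics
{'t': 0.0, 'joint_positions': array([ 1.19038827e+00,  3.51259572e-01,  1.65241564e+00,  2.17292594e-05,
        1.13907054e+00, -8.46125638e-02]), 'qvel': array([-0.00209637,  0.00047263,  0.00163741,  0.00029078, -0.00102401,
       -0.0001072 ]), 'effort': array([-9.88751999e-04, -5.06094110e+01, -2.91411710e+01, -1.92083589e-04,
        4.37912444e-03,  2.72730455e-05]), 'tool_pos': array([160.1661359 , 525.78158069, 191.3488696 ]), 'eef_rot': array([ 1.47363633e-01,  9.89082215e-01, -5.58760371e-04, -1.42448388e-04]), 'wrist_force': array([ 0.57855962,  0.19659179, -0.25865276]), 'torque': array([-0.00693228,  0.01960666,  0.00907453]), 'grip_width': 85.388393971033}
18.700000000000003
top {'fx': 372.46979482210054, 'fy': 372.46979482210054, 'cx': 258.8836289277618, 'cy': 191.6851150504362, 'k1': -0.04163810589087487, 'position': array([398.01133983, -23.63337362, 839.0762628 ]), 'rotation': array([ 0.71234416, -0.69698421,  0.0432795 , -0.0700407 ])}
side {'fx': 397.5504706920504, 'fy': 397.5504706920504, 'cx': 253.35392791561935, 'cy': 192.72715309208817, 'k1': 0.001126981281480432, 'position': array([ 113.53522314, -615.53642608,  538.47519241]), 'rotation': array([ 0.84533839, -0.26253731,  0.13460934, -0.44537344])}
wrist {'fx': 280.80370477765575, 'fy': 280.80370477765575, 'cx': 257.44600361251, 'cy': 187.18592475754227, 'k1': 0.01989041945552368, 'position': array([ 89.74766041, 547.44116407, 373.08401831]), 'rotation': array([0.79532461, 0.58829492, 0.08619512, 0.11806036])}
```

View pics/top0.png

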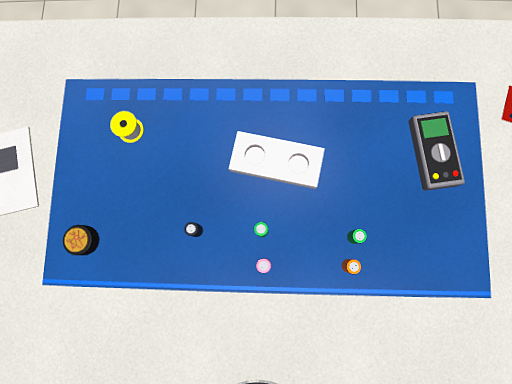

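View pics/side0.png

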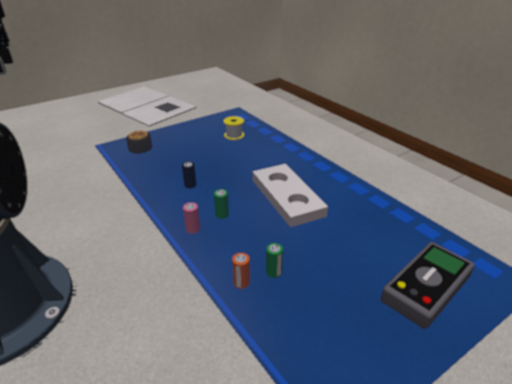

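View pics/wrist0.png

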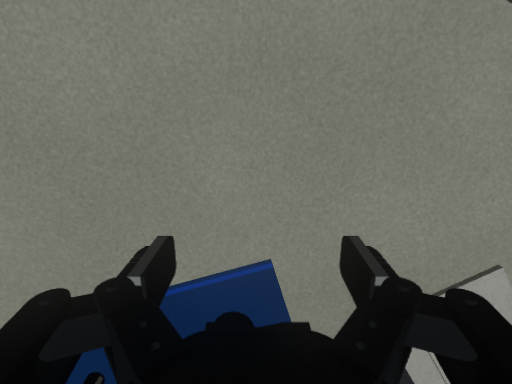

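The top view shows green caps at about (261,229) and (359,236), pink at (263,266), orange at (354,267), black at (193,229), and the fixture around (277,159). In the side view the green caps are at (221,203) and (274,260). Next I'll measure them.

```bash
cat > h.py <<'E'
import numpy as np, cv2
from scipy.spatial.transform import Rotation as R
def K(c): return np.array([[c["fx"],0,c["cx"]],[0,c["fy"],c["cy"]],[0,0,1.]])
def D(c): return np.array([c["k1"],0,0,0,0.])
def pix2plane(c,uv,z):
    # invert distortion
    uv=np.atleast_2d(uv).astype(float)
    n=cv2.undistortPoints(uv.reshape(-1,1,2),K(c),D(c)).reshape(-1,2)
    d=R.from_quat(c["rotation"]).apply(np.c_[n,np.ones(len(n))])
    s=(z-c["position"][2])/d[:,2]
    return (c["position"]+d*s[:,None])
def proj(c,P):
    q=R.from_quat(c["rotation"]).inv().apply(np.atleast_2d(P)-c["position"])
    return cv2.projectPoints(q,np.zeros(3),np.zeros(3),K(c),D(c))[0].reshape(-1,2)
E
python3 - <<'E'
from plant import manip
from h import *
for n,rois in (("top",[(225,120,340,280),(340,210,380,280),(180,210,215,245)]),("side",[(175,150,340,300)])):
    c=manip.camera(n); im=c["color"]; 
    x0,y0,x1,y1=(175,115,385,280) if n=="top" else (170,150,340,300)
    cv2.imwrite(f"pics/{n}1.png",cv2.resize(im[y0:y1,x0:x1,::-1],None,fx=3.6,fy=3.6,interpolation=cv2.INTER_CUBIC))
    hsv=cv2.cvtColor(im,cv2.COLOR_RGB2HSV)
    g=cv2.inRange(hsv,(50,90,40),(85,255,255))
    cs,_=cv2.findContours(g,cv2.RETR_EXTERNAL,cv2.CHAIN_APPROX_NONE)
    for k in cs:
        if cv2.contourArea(k)>40:
            x,y,w,h=cv2.boundingRect(k); (u,v),r=cv2.minEnclosingCircle(k)
            print(n,"green",x,y,w,h,"circ",u,v,r, pix2plane(c,[u,v],60).round(1))
    # bright discs
    b=cv2.inRange(hsv,(0,0,150),(180,70,255)); b[:,:]=b
    nn,l,st,ce=cv2.connectedComponentsWithStats(b)
    for i in range(1,nn):
        if 20<st[i,4]<6000: print(n,"bright",st[i],ce[i].round(1),pix2plane(c,ce[i],60).round(1), pix2plane(c,ce[i],28).round(1))
E
```

```text
top green 348 229 19 15 circ 356.8611145019531 237.0 9.355271339416504 [[ 432.8 -197.4   60. ]]
top green 254 222 14 15 circ 260.5 229.0 7.43313455581665 [[445.    2.2  60. ]]
top green 420 118 29 20 circ 434.0 127.5 15.435449600219727 [[ 671.8 -368.6   60. ]]
top bright [415 112  50  75 375] [437.9 153.5] [[ 613.9 -373.8   60. ]] [[ 622.7 -388.2   28. ]]
top bright [ 229  131   96   57 3565] [276.5 158.8] [[596.  -28.5  60. ]] [[604.2 -28.7  28. ]]
top bright [438 143  12  19 141] [443.7 151.7] [[ 618.1 -386.4   60. ]] [[ 627.1 -401.3   28. ]]
top bright [432 145   9  16  89] [435.5 153. ] [[ 614.8 -368.6   60. ]] [[ 623.7 -382.8   28. ]]
top bright [186 224  10   9  67] [190.4 228.3] [[443.1 149.8  60. ]] [[445.  156.9  28. ]]
top bright [256 224  10   9  66] [260.5 228.4] [[446.3   2.2  60. ]] [[448.3   3.3  28. ]]
top bright [355 231   9   9  64] [359.2 235.4] [[ 436.2 -202.4   60. ]] [[ 437.8 -209.7   28. ]]
top bright [258 260  12  13 114] [263.4 265.9] [[369.4  -5.5  60. ]] [[368.2  -4.8  28. ]]
top bright [349 262  10  10  66] [353.6 266.5] [[ 372.6 -190.    60. ]] [[ 371.5 -
[... 276 characters left out ...]
427.5 -34.   60. ]]
side bright [ 254  164   73   53 1648] [289.3 190.2] [[571.4 -76.   60. ]] [[602.  -39.9  28. ]]
side bright [186 204   9   6  34] [189.7 206.5] [[369.5  -6.8  60. ]] [[386.6  33.9  28. ]]
side bright [273 246   6   5  21] [275.2 248.4] [[ 436.9 -204.7   60. ]] [[ 458.6 -177.2   28. ]]
side bright [236 255  10   7  44] [240.  258.4] [[ 372.3 -190.5   60. ]] [[ 389.6 -162.    28. ]]
side bright [423 268  12  12  61] [428.7 273.7] [[ 606.3 -395.7   60. ]] [[ 639.3 -381.    28. ]]
side bright [ 46 308  12   9  45] [ 51.7 312.7] [[  81.1 -128.    60. ]] [[ 79.  -95.4  28. ]]
side bright [ 434  315   78   69 2721] [485.4 360.4] [[ 534.  -533.5   60. ]] [[ 562.2 -528.    28. ]]
```

View pics/top1.png

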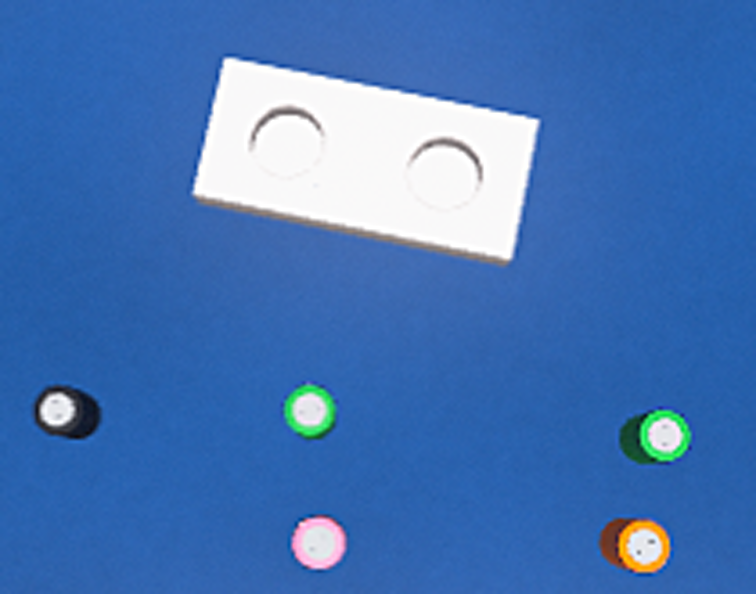

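View pics/side1.png

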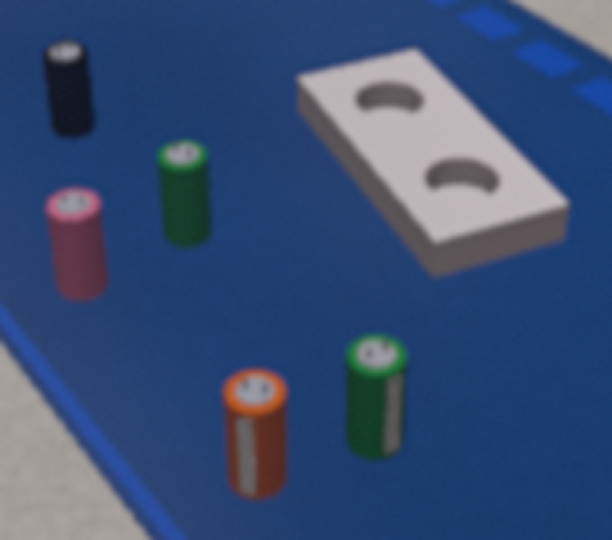

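```bash
python3 - <<'E'
from plant import manip
from h import *
c=manip.camera("top"); im=c["color"]
hsv=cv2.cvtColor(im,cv2.COLOR_RGB2HSV)
sub=np.zeros(im.shape[:2],np.uint8); sub[120:200,220:335]=255
m=cv2.inRange(hsv,(0,0,180),(180,60,255))&sub
cs,_=cv2.findContours(m,cv2.RETR_EXTERNAL,cv2.CHAIN_APPROX_NONE)
k=max(cs,key=cv2.contourArea)
hull=cv2.convexHull(k).reshape(-1,2)
P=pix2plane(c,hull,28)[:,:2].astype(np.float32)
r=cv2.minAreaRect(P); print("top rect",r, cv2.boxPoints(r).round(1).tolist())
c2=np.array(r[0]); 
# long axis
b=cv2.boxPoints(r); e=[b[1]-b[0],b[2]-b[1]]; L=max(e,key=np.linalg.norm); L=L/np.linalg.norm(L); L*=np.sign(L[1])
print("long axis",L)
for s in(50,-50): print("well",c2+s*L, proj(c,[*(c2+s*L),28]))
# wells: dark crescents -> holes of mask; rim in hand-read pixels
for (l,rr,y) in ((249.5,325.5,138),(408,483.5,170)):
    q=pix2plane(c,[[175+l/3.6,115+y/3.6],[175+rr/3.6,115+y/3.6]],28); print("rim",q.round(1).tolist(),q.mean(0).round(1),np.linalg.norm(q[0]-q[1]))
# side check
s=manip.camera("side")
px=np.array([[390,99],[463,181]])/3.6+[170,150]
print("side wells",pix2plane(s,px,28).round(1))
E
```

```text
top rect ((605.6249389648438, -27.739212036132812), (201.28182983398438, 90.96698760986328), 79.06800079345703) [[541.9000244140625, -117.9000015258789], [631.2000122070312, -135.1999969482422], [669.4000244140625, 62.400001525878906], [580.0999755859375, 79.69999694824219]]
long axis [0.1896439 0.9818529]
well [615.10713387  21.3534317 ] [[254.25099228 153.74950491]]
well [596.14274406 -76.83185577] [[298.01620002 162.66254449]]
rim [[615.7, 43.8, 28.0], [616.4, -3.7, 28.0]] [616.1  20.   28. ] 47.48943022798426
rim [[596.8, -55.3, 28.0], [597.6, -101.9, 28.0]] [597.2 -78.6  28. ] 46.64207423955126
side wells [[614.3  17.6  28. ]
 [594.2 -82.4  28. ]]
```

```bash
cat > go.py <<'E'
import sys
from plant import manip
from h import *
o=manip.observe(); Rt=R.from_quat(o["eef_rot"])
t=np.array([float(a) for a in sys.argv[1:4]])
d=Rt.inv().apply(t-o["tool_pos"])
print("tcp",o["tool_pos"].round(1),"t",o["t"],"w",o["grip_width"],"F",o["wrist_force"].round(1))
print("units",(d/250).round(3))
print("axes",Rt.as_matrix().round(3).tolist())
E
python3 go.py 446.3 2.2 130
```

```text
tcp [160.3 526.  191.8] t 0.35 w 85.15571638912257 F [-0.1  0.   0. ]
units [-1.705 -1.671  0.248]
axes [[-0.957, 0.292, -0.0], [0.292, 0.957, -0.0], [-0.0, -0.0, -1.0]]
```

{"name": "drive_tool", "arguments": {
  "targets": [
    [1, [-0.85, -0.84, 0], [0, 0, 0]],
    [1, [-0.85, -0.84, 0], [0, 0, 0]],
    [1, [-0.85, -0.84, 0], [0, 0, 0]],
    [1, [-0.85, -0.84, 0], [0, 0, 0]],
    [1, [-0.85, -0.84, 0], [0, 0, 0]],
    [1, [-0.85, -0.84, 0], [0, 0, 0]],
    [1, [-0.85, -0.84, 0], [0, 0, 0]],
    [1, [-0.85, -0.84, 0], [0, 0, 0]],
    [1, [-0.85, -0.84, 0], [0, 0, 0]]
  ],
  "squeeze": 30
}}

```text
t: 1.1
tool_pos: [303.3, 261.8, 192.1]
eef_rot: [0.149, 0.989, 0.0, 0.0]
wrist_force: [0.1, 0.1, 0.8]
grip_width: 85.6
```

```bash
python3 go.py 446.3 2.2 130
```

```text
tcp [303.3 261.8 192.1] t 1.1 w 85.63037736864432 F [0.1 0.1 0.8]
units [-0.853 -0.823  0.249]
axes [[-0.955, 0.295, 0.0], [0.295, 0.955, 0.0], [-0.0, 0.0, -1.0]]
```

{"name": "drive_tool", "arguments": {
  "targets": [
    [1, [-0.853, -0.825, 0.1], [0, 0, 0]],
    [1, [-0.853, -0.825, 0.15], [0, 0, 0]],
    [1, [-0.853, -0.825, 0.2], [0, 0, 0]],
    [1, [-0.853, -0.825, 0.25], [0, 0, 0]],
    [1, [-0.853, -0.825, 0.25], [0, 0, 0]],
    [1, [-0.853, -0.825, 0.25], [0, 0, 0]],
    [1, [-0.853, -0.825, 0.25], [0, 0, 0]],
    [1, [-0.853, -0.825, 0.25], [0, 0, 0]],
    [1, [-0.853, -0.825, 0.25], [0, 0, 0]],
    [1, [-0.853, -0.825, 0.25], [0, 0, 0]]
  ]
}}

```text
t: 1.93
tool_pos: [446.1, 4.9, 129.1]
eef_rot: [0.148, 0.989, 0.0, -0.001]
wrist_force: [-1.1, 1.0, 0.2]
grip_width: 85.6
```

```bash
python3 go.py 446.3 2.2 30; python3 - <<'E'
from plant import manip
from h import *
for n in("wrist","side"):
    c=manip.camera(n); im=c["color"]
    cv2.imwrite(f"pics/{n}2.png",im[:,:,::-1])
    b=cv2.inRange(cv2.cvtColor(im,cv2.COLOR_RGB2HSV),(0,0,150),(180,70,255))
    nn,l,st,ce=cv2.connectedComponentsWithStats(b)
    for i in range(1,nn):
        if 15<st[i,4]<6000: print(n,st[i],ce[i].round(1),pix2plane(c,ce[i],60).round(1))
    print(proj(c,[446.3,2.2,60]))
E
```

```text
tcp [446.1   4.9 129.1] t 1.9333 w 85.55718759845305 F [-1.1  1.   0.2]
units [-0.005 -0.01   0.397]
axes [[-0.956, 0.292, -0.001], [0.292, 0.956, 0.0], [0.001, 0.0, -1.0]]
wrist [207  92  31  29 652] [221.5 105.4] [[369.  -4.  60.]]
wrist [404 125  22  23 364] [414.7 135.8] [[443.4 149.9  60. ]]
wrist [ 19 162  22  21 324] [ 29.3 171.6] [[ 373.2 -189.4   60. ]]
wrist [246 177  20  20 304] [255.2 186.3] [[446.5   2.3  60. ]]
wrist [ 41 228  21  17 271] [ 51.2 235.8] [[ 436.3 -202.5   60. ]]
wrist [128 276  13  10  76] [135.8 280.2] [[ 506.9 -145.1   60. ]]
wrist [375 276  12  10  78] [379.1 280.1] [[580.1  94.4  60. ]]
wrist [411 377  40   7 157] [434.8 381. ] [[730.9 131.   60. ]]
[[255.07922806 186.12666173]]
side [344 122  18   9  41] [353.  126.1] [[916.5  72.2  60. ]]
side [364 132   9   8  28] [368.  134.8] [[909.8  11.1  60. ]]
side [429 162  14   6  31] [434.6 164.5] [[ 919.2 -186.6   60. ]]
side [ 254  164   73   53 1689] [289.4 190. ] [[572.  -75.4  60. ]]
side [444 168  14   9  46] [451.1 172.7] [[ 917.8 -230.5   60. ]]
side [458 177  10   7  38] [463.3 179.9] [[ 912.2 -264.    60. ]]
side [186 203   9   7  43] [189.8 205.9] [[370.5  -5.1  60. ]]
side [270 245   9   6  35] [274.2 247.9] [[ 436.4 -202.7   60. ]]
side [236 255  10   7  51] [240.3 258.3] [[ 372.9 -190.6   60. ]]
side [423 268  13  12  68] [428.7 273.5] [[ 606.7 -395.5   60. ]]
side [ 46 307  13  10  53] [ 51.8 312.2] [[  81.4 -127.1   60. ]]
side [ 434  315   78   69 2736] [485.3 360.3] [[ 534.1 -533.4   60. ]]
[[220.2732432  192.15573339]]
```

View pics/wrist2.png

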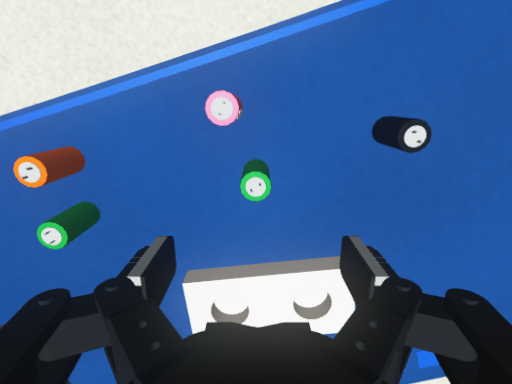

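View pics/side2.png

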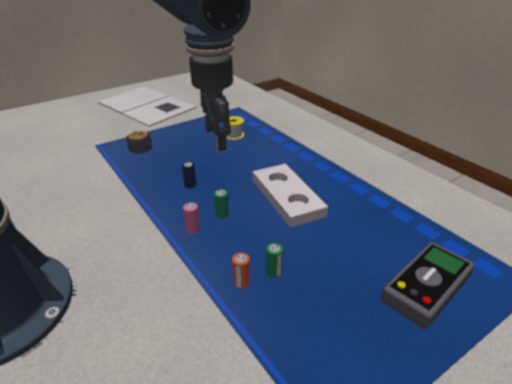

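Wrist image: green cap A at (255,186), and the ray lands at (446.5, 2.3), agreeing with the top view. B at (51,236) gives (436.3,-202.5), which also agrees. I'm going down on A.

{"name": "drive_tool", "arguments": {
  "targets": [
    [1, [-0.002, 0, 0.1], [0, 0, 0]],
    [1, [-0.002, 0, 0.2], [0, 0, 0]],
    [1, [-0.002, 0, 0.3], [0, 0, 0]],
    [1, [-0.002, 0, 0.36], [0, 0, 0]],
    [1, [-0.002, 0, 0.395], [0, 0, 0]],
    [1, [-0.002, 0, 0.395], [0, 0, 0]],
    [1, [-0.002, 0, 0.395], [0, 0, 0]],
    [1, [-0.002, 0, 0.395], [0, 0, 0]]
  ]
}}

```text
t: 2.7
tool_pos: [447.4, 4.1, 31.7]
eef_rot: [0.147, 0.989, 0.0, 0.001]
wrist_force: [0.2, -0.4, -0.2]
grip_width: 85.1
```

```bash
python3 go.py 446.3 2.2 30
```

```text
tcp [447.4   4.1  31.7] t 2.7 w 85.14621440943066 F [ 0.2 -0.4 -0.2]
units [ 0.002 -0.008  0.007]
axes [[-0.957, 0.291, 0.002], [0.291, 0.957, -0.0], [-0.002, 0.0, -1.0]]
```

{"name": "drive_tool", "arguments": {
  "targets": [
    [1, [0.002, -0.007, 0.005], [0, 0, 0]],
    [-0.2, [0.002, -0.007, 0.005], [0, 0, 0]],
    [-0.5, [0.002, -0.007, 0.005], [0, 0, 0]],
    [-1, [0.002, -0.007, 0.005], [0, 0, 0]],
    [-1, [0.002, -0.007, 0.005], [0, 0, 0]],
    [-1, [0.002, -0.007, 0.005], [0, 0, 0]],
    [-1, [0.002, -0.007, 0.005], [0, 0, 0]],
    [-1, [0.002, -0.007, 0.005], [0, 0, 0]],
    [-1, [0.002, -0.007, 0.005], [0, 0, 0]],
    [-1, [0.002, -0.007, 0.005], [0, 0, 0]]
  ],
  "squeeze": 35
}}

```text
t: 3.53
tool_pos: [445.7, 2.2, 29.4]
eef_rot: [0.147, 0.989, 0.0, -0.0]
wrist_force: [0.5, -0.3, 0.1]
grip_width: 0.3
```

```bash
python3 go.py 446.3 2.2 110
```

```text
tcp [445.7   2.2  29.4] t 3.5333 w 0.27081893051286793 F [ 0.5 -0.3  0.1]
units [-0.002  0.001 -0.322]
axes [[-0.957, 0.292, -0.0], [0.292, 0.957, 0.0], [0.0, 0.0, -1.0]]
```

The grip closed fully (0.3 mm), so the cap isn't held. Checking the views.

```bash
python3 - <<'E'
from plant import manip
from h import *
for n in("wrist","side","top"):
    c=manip.camera(n); im=c["color"]
    cv2.imwrite(f"pics/{n}3.png",im[:,:,::-1])
    print(n,c["position"],proj(c,[446.3,2.2,60]),proj(c,manip.observe()["tool_pos"]))
c=cv2.imread("pics/side3.png"); cv2.imwrite("pics/side3z.png",cv2.resize(c[80:280,130:350],None,fx=3,fy=3,interpolation=cv2.INTER_CUBIC))
c=cv2.imread("pics/top3.png"); cv2.imwrite("pics/top3z.png",cv2.resize(c[115:300,170:390],None,fx=3,fy=3,interpolation=cv2.INTER_CUBIC))
E
```

```text
wrist [375.20898801  23.61174216 211.04030688] [[258.24525978 233.51560602]] [[257.85808838 213.0507918 ]]
side [ 113.53522314 -615.53642608  538.47519241] [[220.2732432  192.15573339]] [[220.80015535 203.87074549]]
top [398.01133983 -23.63337362 839.0762628 ] [[260.51715511 228.38159616]] [[260.98151402 229.55761476]]
```

View pics/side3z.png

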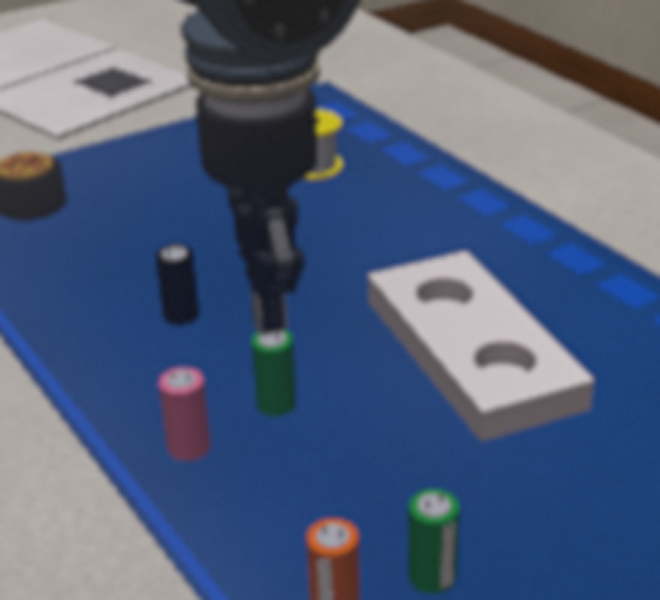

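View pics/wrist3.png

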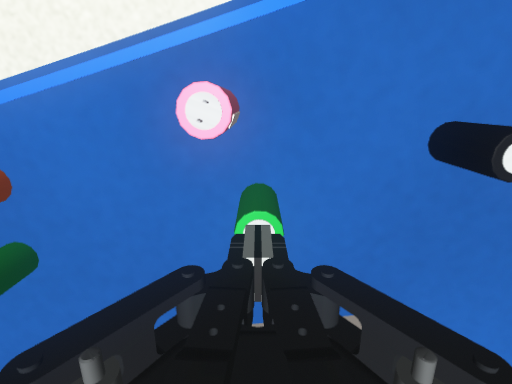

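View pics/top3z.png

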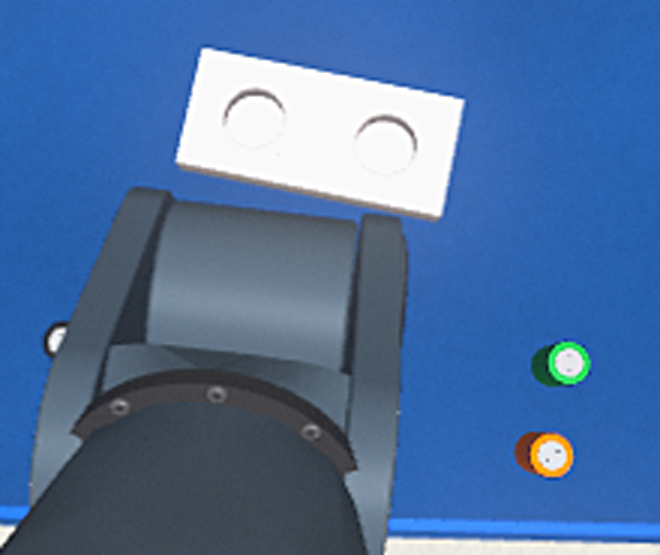

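```bash
python3 - <<'E'
from plant import manip
from h import *
c=cv2.imread("pics/side3.png"); cv2.imwrite("pics/side3y.png",cv2.resize(c[130:230,180:280],None,fx=6,fy=6,interpolation=cv2.INTER_CUBIC))
c=cv2.imread("pics/wrist3.png"); cv2.imwrite("pics/wrist3y.png",cv2.resize(c[170:310,200:320],None,fx=4,fy=4,interpolation=cv2.INTER_CUBIC))
w=manip.camera("wrist"); s=manip.camera("side")
o=manip.observe(); Rt=R.from_quat(o["eef_rot"])
for z in (30,45,62,65,75):
    for n,off in(("ctr",[0,0,0]),("front",[11,0,0]),("back",[-11,0,0])):
        p=o["tool_pos"]+Rt.apply(off); p[2]=z
        print(z,n,"wrist",proj(w,p).round(1),"side",proj(s,p).round(1))
E
```

```text
30 ctr wrist [[257.9 213.4]] side [[220.8 203.6]]
30 front wrist [[257.8 198.4]] side [[215.8 204.6]]
30 back wrist [[257.9 227.9]] side [[225.7 202.7]]
45 ctr wrist [[257.9 222.2]] side [[220.4 198. ]]
45 front wrist [[257.9 206.2]] side [[215.4 198.9]]
45 back wrist [[257.9 237.8]] side [[225.4 197.1]]
62 ctr wrist [[257.9 234.2]] side [[220.  191.5]]
62 front wrist [[257.9 216.7]] side [[214.9 192.4]]
62 back wrist [[257.9 251. ]] side [[225.  190.6]]
65 ctr wrist [[257.9 236.5]] side [[219.9 190.3]]
65 front wrist [[257.9 218.8]] side [[214.8 191.2]]
65 back wrist [[257.9 253.6]] side [[224.9 189.4]]
75 ctr wrist [[257.9 245. ]] side [[219.7 186.4]]
75 front wrist [[257.9 226.3]] side [[214.5 187.3]]
75 back wrist [[257.9 263. ]] side [[224.7 185.5]]
```

View pics/side3y.png

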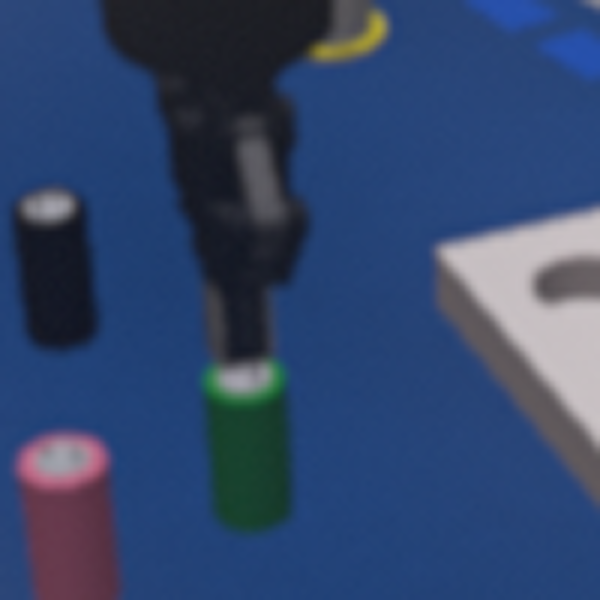

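View pics/wrist3y.png

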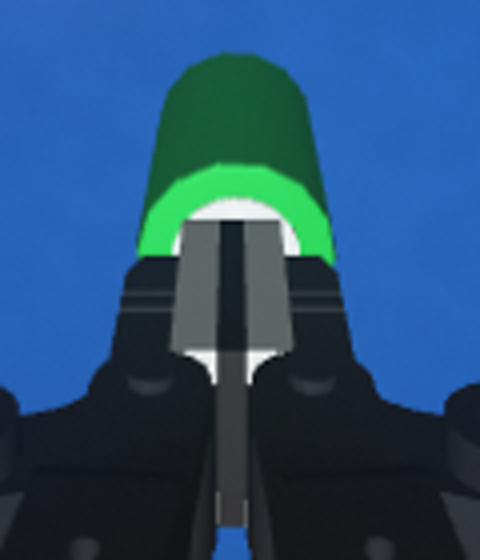

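The views show the shut fingertips at about z≈65–70, just above the cap's top, while the reported TCP is z=29. So the reported z seems to be about 38 mm below the true tips. I'll lift clear with the fingers shut and measure that offset before trying again.

{"name": "drive_tool", "arguments": {
  "targets": [
    [-1, [0, 0, -0.1], [0, 0, 0]],
    [-1, [0, 0, -0.16], [0, 0, 0]],
    [-1, [0, 0, -0.2], [0, 0, 0]],
    [-1, [0, 0, -0.2], [0, 0, 0]],
    [-1, [0, 0, -0.2], [0, 0, 0]],
    [-1, [0, 0, -0.2], [0, 0, 0]]
  ]
}}

```text
t: 4.28
tool_pos: [445.2, 2.2, 78.7]
eef_rot: [0.147, 0.989, -0.0, -0.001]
wrist_force: [-0.1, -0.4, -0.3]
grip_width: 0.1
```

```bash
python3 - <<'E'
from plant import manip
from h import *
s=manip.camera("side"); w=manip.camera("wrist")
o=manip.observe(); Rt=R.from_quat(o["eef_rot"]); print(o["tool_pos"],o["eef_rot"],o["joint_positions"].round(3),o["grip_width"])
cv2.imwrite("pics/side4y.png",cv2.resize(s["color"][110:230,170:290,::-1],None,fx=5,fy=5,interpolation=cv2.INTER_CUBIC))
cv2.imwrite("pics/wrist4y.png",cv2.resize(w["color"][170:310,200:320,::-1],None,fx=4,fy=4,interpolation=cv2.INTER_CUBIC))
for b in (0,30,35,38,42):
  for off in ([0,0,-b],[11,0,-b],[-11,0,-b]):
    p=o["tool_pos"]+Rt.apply(off)
    print(b,off[0],"wrist z",((proj(w,p)-[200,170])*4).round(0),"side z",((proj(s,p)-[170,110])*5).round(0))
E
```

```text
[445.18205793   2.19872235  78.57139525] [ 1.47370955e-01  9.89081014e-01 -4.41974939e-05 -7.39243423e-04] [-0.1    0.334  2.014 -0.     0.795 -1.375] -0.11307690992420093
0 0 wrist z [[231. 172.]] side z [[247. 375.]]
0 11 wrist z [[231. 113.]] side z [[221. 380.]]
0 -11 wrist z [[231. 230.]] side z [[272. 371.]]
30 0 wrist z [[232. 249.]] side z [[243. 314.]]
30 11 wrist z [[231. 180.]] side z [[217. 319.]]
30 -11 wrist z [[232. 315.]] side z [[269. 310.]]
35 0 wrist z [[232. 264.]] side z [[242. 304.]]
35 11 wrist z [[231. 194.]] side z [[216. 308.]]
35 -11 wrist z [[232. 333.]] side z [[268. 300.]]
38 0 wrist z [[232. 274.]] side z [[242. 298.]]
38 11 wrist z [[232. 202.]] side z [[215. 302.]]
38 -11 wrist z [[232. 343.]] side z [[268. 293.]]
42 0 wrist z [[232. 288.]] side z [[241. 289.]]
42 11 wrist z [[232. 214.]] side z [[215. 294.]]
42 -11 wrist z [[232. 358.]] side z [[267. 285.]]
```

View pics/side4y.png

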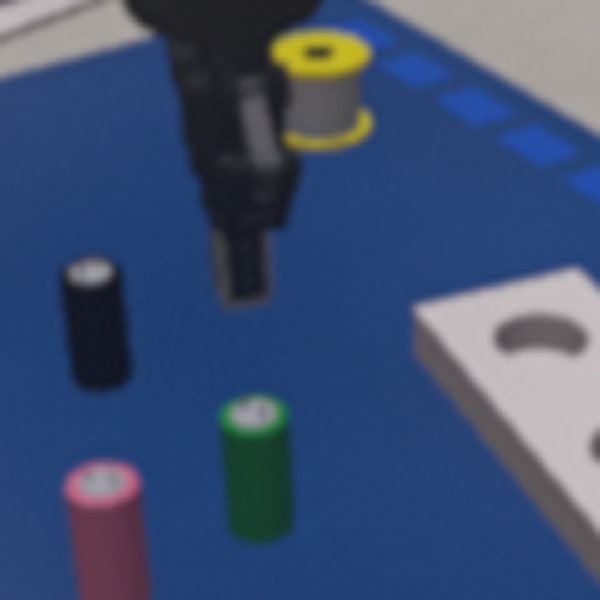

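View pics/wrist4y.png

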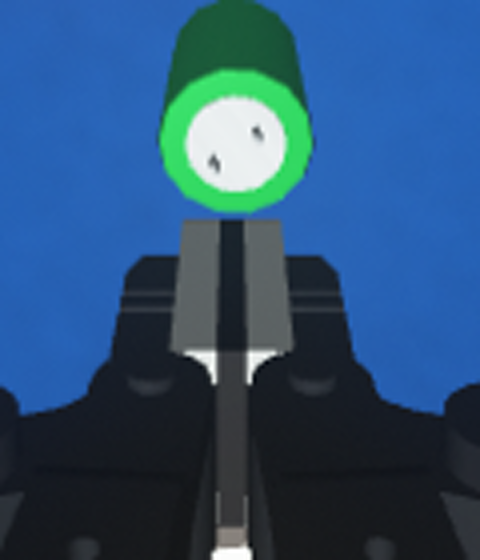

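Side view: shut fingertips end at about (219,170), i.e. 36 mm above the reported TCP, and the wrist view supports this (cap A untouched, upright). I'll treat the true tips as reported z + 36 mm. Now open and descend to reported z ≈ -4, with the tips about 32 mm above the bench.

{"name": "drive_tool", "arguments": {
  "targets": [
    [1, [-0.004, 0.001, 0], [0, 0, 0]],
    [1, [-0.004, 0.001, 0], [0, 0, 0]],
    [1, [-0.004, 0.001, 0], [0, 0, 0]],
    [1, [-0.004, 0.001, 0], [0, 0, 0]],
    [1, [-0.004, 0.001, 0], [0, 0, 0]],
    [1, [-0.004, 0.001, 0], [0, 0, 0]],
    [1, [-0.004, 0.001, 0.06], [0, 0, 0]],
    [1, [-0.004, 0.001, 0.12], [0, 0, 0]],
    [1, [-0.004, 0.001, 0.18], [0, 0, 0]],
    [1, [-0.004, 0.001, 0.2], [0, 0, 0]]
  ]
}}

```text
t: 5.22
tool_pos: [445.8, 2.2, 27.9]
eef_rot: [0.147, 0.989, -0.0, -0.001]
wrist_force: [-0.4, 0.6, -0.2]
grip_width: 85.7
```

```bash
python3 go.py 446.4 2.3 -4;  python3 - <<'E'
from plant import manip
from h import *
s=manip.camera("side"); w=manip.camera("wrist")
cv2.imwrite("pics/side5y.png",cv2.resize(s["color"][110:230,170:290,::-1],None,fx=5,fy=5,interpolation=cv2.INTER_CUBIC))
cv2.imwrite("pics/wrist5.png",w["color"][:,:,::-1])
E
```

```text
tcp [445.8   2.2  27.9] t 5.2167 w 85.65676912007476 F [-0.4  0.6 -0.2]
units [-0.002  0.001  0.128]
axes [[-0.957, 0.292, -0.002], [0.292, 0.957, 0.0], [0.002, -0.0, -1.0]]
```

View pics/side5y.png

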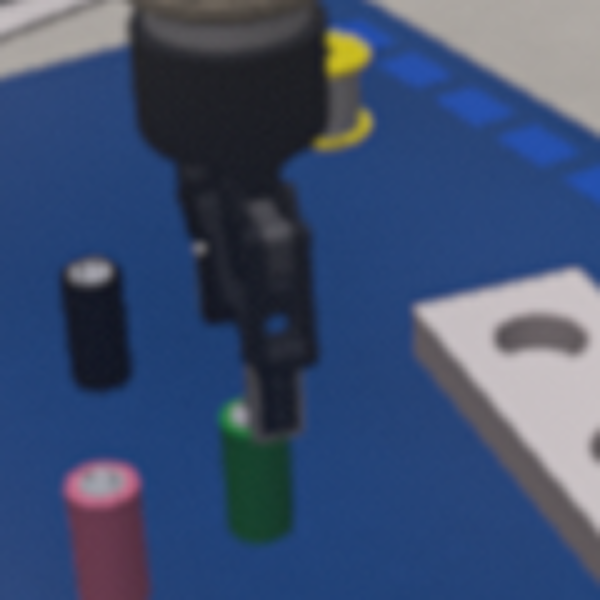

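View pics/wrist5.png

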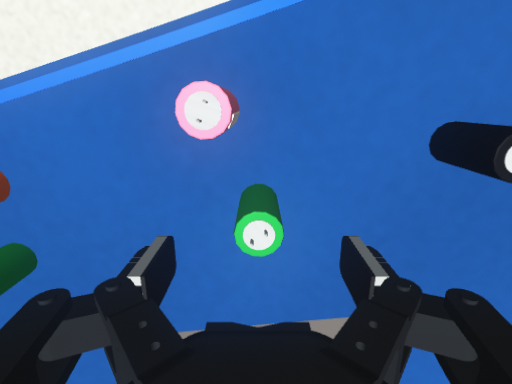

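The cap at (258,236) is centred between the open jaws, with the tips still above its top. Going down the last 32 mm and closing.

{"name": "drive_tool", "arguments": {
  "targets": [
    [1, [-0.002, 0, 0.05], [0, 0, 0]],
    [1, [-0.002, 0, 0.1], [0, 0, 0]],
    [1, [-0.002, 0, 0.128], [0, 0, 0]],
    [1, [-0.002, 0, 0.128], [0, 0, 0]],
    [1, [-0.002, 0, 0.128], [0, 0, 0]],
    [-1, [-0.002, 0, 0.128], [0, 0, 0]],
    [-1, [-0.002, 0, 0.128], [0, 0, 0]],
    [-1, [-0.002, 0, 0.128], [0, 0, 0]],
    [-1, [-0.002, 0, 0.128], [0, 0, 0]],
    [-1, [-0.002, 0, 0.128], [0, 0, 0]]
  ],
  "squeeze": 35
}}

```text
t: 6.15
tool_pos: [447.5, 1.9, -2.3]
eef_rot: [0.147, 0.989, 0.0, 0.0]
wrist_force: [-1.7, 0.2, 7.3]
grip_width: 28.9
```

{"name": "drive_tool", "arguments": {
  "targets": [
    [-1, [0, 0, 0], [0, 0, 0]],
    [-1, [0, 0, 0], [0, 0, 0]]
  ]
}}

```text
t: 6.32
tool_pos: [447.5, 1.9, -2.2]
eef_rot: [0.147, 0.989, 0.0, 0.0]
wrist_force: [-0.0, -0.2, 5.8]
grip_width: 28.8
```

```bash
python3 go.py 446.4 2.3 76;  python3 - <<'E'
from plant import manip
from h import *
s=manip.camera("side"); w=manip.camera("wrist")
cv2.imwrite("pics/side6y.png",cv2.resize(s["color"][110:230,170:290,::-1],None,fx=5,fy=5,interpolation=cv2.INTER_CUBIC))
cv2.imwrite("pics/wrist6.png",w["color"][:,:,::-1])
E
```

```text
tcp [447.5   1.9  -2.2] t 6.3167 w 28.804622838363677 F [-0.  -0.2  5.8]
units [ 0.004  0.    -0.313]
axes [[-0.957, 0.292, 0.001], [0.292, 0.957, -0.0], [-0.001, 0.0, -1.0]]
```

View pics/side6y.png

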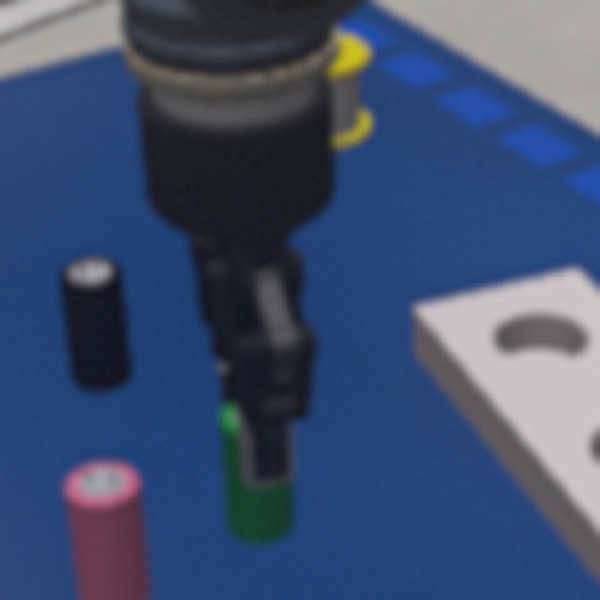

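View pics/wrist6.png

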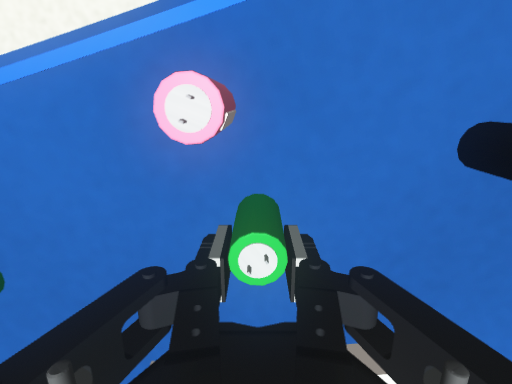

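Side and wrist views show A gripped (width 28.8), top disc at wrist (258,260), upright. Lifting and moving towards the left well.

{"name": "drive_tool", "arguments": {
  "targets": [
    [-1, [0, 0, -0.06], [0, 0, 0]],
    [-1, [0, 0, -0.15], [0, 0, 0]],
    [-1, [0, 0, -0.25], [0, 0, 0]],
    [-1, [0, 0, -0.31], [0, 0, 0]],
    [-1, [0, 0, -0.31], [0, 0, 0]],
    [-1, [0, 0, -0.31], [0, 0, 0]]
  ]
}}

```text
t: 6.92
tool_pos: [447.4, 1.9, 75.1]
eef_rot: [0.147, 0.989, 0.0, 0.001]
wrist_force: [-0.3, -0.0, -0.8]
grip_width: 28.7
```

```bash
python3 go.py 616.2 20.2 76
```

```text
tcp [447.4   1.9  75.1] t 6.9167 w 28.701511069895293 F [-0.3 -0.  -0.8]
units [-0.625  0.267 -0.003]
axes [[-0.957, 0.291, 0.001], [0.291, 0.957, -0.0], [-0.001, 0.0, -1.0]]
```

{"name": "drive_tool", "arguments": {
  "targets": [
    [-1, [-0.07, 0.03, 0], [0, 0, 0]],
    [-1, [-0.17, 0.07, 0], [0, 0, 0]],
    [-1, [-0.28, 0.12, 0], [0, 0, 0]],
    [-1, [-0.39, 0.165, 0], [0, 0, 0]],
    [-1, [-0.49, 0.21, 0], [0, 0, 0]],
    [-1, [-0.57, 0.245, 0], [0, 0, 0]],
    [-1, [-0.61, 0.262, 0], [0, 0, 0]],
    [-1, [-0.625, 0.267, 0], [0, 0, 0]],
    [-1, [-0.625, 0.267, 0], [0, 0, 0]],
    [-1, [-0.625, 0.267, 0], [0, 0, 0]]
  ]
}}

```text
t: 7.75
tool_pos: [615.0, 20.2, 73.7]
eef_rot: [0.147, 0.989, -0.0, -0.001]
wrist_force: [0.3, -0.2, -1.3]
grip_width: 28.6
```

```bash
python3 go.py 616.2 20.2 4;  python3 - <<'E'
from plant import manip
from h import *
w=manip.camera("wrist"); s=manip.camera("side"); t=manip.camera("top")
cv2.imwrite("pics/wrist7.png",w["color"][:,:,::-1])
cv2.imwrite("pics/side7y.png",cv2.resize(s["color"][110:250,200:350,::-1],None,fx=4,fy=4,interpolation=cv2.INTER_CUBIC))
z=manip.observe()["tool_pos"][2]+2.2+60
b=cv2.inRange(cv2.cvtColor(w["color"],cv2.COLOR_RGB2HSV),(0,0,150),(180,70,255))
nn,l,st,ce=cv2.connectedComponentsWithStats(b)
for i in range(1,nn):
    if 150<st[i,4]<9000: print(st[i],ce[i].round(1),"on captop",pix2plane(w,ce[i],z).round(1))
print("wells in wrist",proj(w,[[615.3,20.5,28],[596.5,-77.8,28]]))
E
```

```text
tcp [615.   20.2  73.7] t 7.75 w 28.562736868714435 F [ 0.3 -0.2 -1.3]
units [-0.005  0.002  0.279]
axes [[-0.957, 0.292, -0.002], [0.292, 0.957, 0.0], [0.002, -0.001, -1.0]]
[ 238  243   39   35 1018] [257.3 259.8] on captop [[613.4  20.4 136.9]]
[ 441  297   71   64 2340] [487.4 323.1] on captop [[681.3 121.1 136.9]]
[345 334  51  50 578] [365.9 358.6] on captop [[686.9  58.4 136.9]]
wells in wrist [[258.29316887 193.16088034]
 [142.59802412 205.11361945]]
```

View pics/wrist7.png

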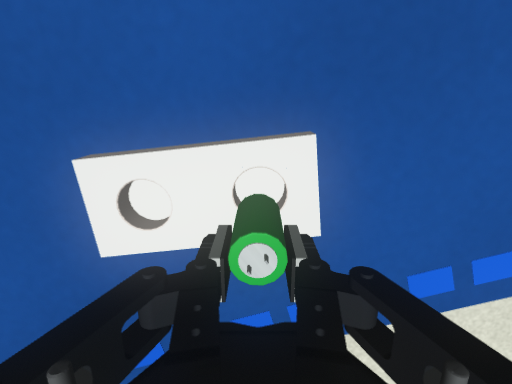

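View pics/side7y.png

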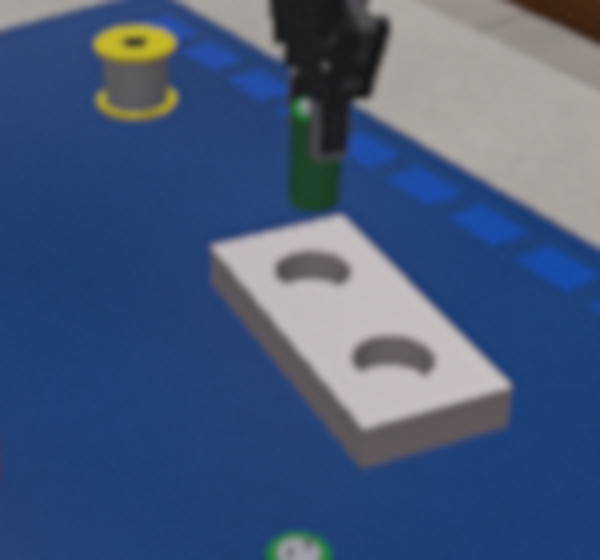

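Wrist view: well rim centre about (260,192), the other about (145,204). Cap top at (257,260), which puts the cap at (613.4,20.4), so I shift it ~2 mm and lower slowly.

{"name": "drive_tool", "arguments": {
  "targets": [
    [-1, [-0.006, 0.006, 0.03], [0, 0, 0]],
    [-1, [-0.006, 0.006, 0.07], [0, 0, 0]],
    [-1, [-0.006, 0.006, 0.11], [0, 0, 0]],
    [-1, [-0.006, 0.006, 0.15], [0, 0, 0]],
    [-1, [-0.006, 0.006, 0.19], [0, 0, 0]],
    [-1, [-0.006, 0.006, 0.22], [0, 0, 0]],
    [-1, [-0.006, 0.006, 0.24], [0, 0, 0]],
    [-1, [-0.006, 0.006, 0.255], [0, 0, 0]],
    [-1, [-0.006, 0.006, 0.255], [0, 0, 0]],
    [-1, [-0.006, 0.006, 0.255], [0, 0, 0]]
  ]
}}

```text
t: 8.73
tool_pos: [618.1, 21.2, 11.2]
eef_rot: [0.147, 0.989, -0.0, 0.0]
wrist_force: [0.1, 0.8, -0.9]
grip_width: 28.6
```

```bash
python3 go.py 617 21 4;  python3 - <<'E'
from plant import manip
from h import *
s=manip.camera("side")
cv2.imwrite("pics/side8y.png",cv2.resize(s["color"][110:250,200:350,::-1],None,fx=4,fy=4,interpolation=cv2.INTER_CUBIC))
w=manip.camera("wrist")
cv2.imwrite("pics/wrist8.png",w["color"][:,:,::-1])
E
```

```text
tcp [618.1  21.2  11.2] t 8.7333 w 28.563476715630397 F [ 0.1  0.8 -0.9]
units [ 0.004 -0.002  0.029]
axes [[-0.957, 0.292, 0.0], [0.292, 0.957, -0.0], [-0.0, -0.0, -1.0]]
```

View pics/side8y.png

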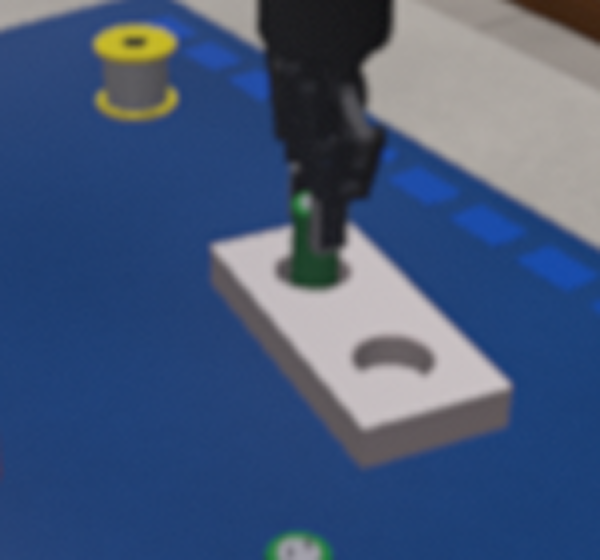

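View pics/wrist8.png

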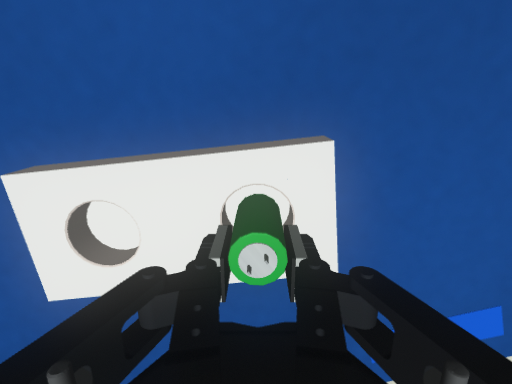

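Both views show the cap inside the well opening (rim around (258,218) in the wrist view), about 7 mm above the floor. Lowering slowly to contact.

{"name": "drive_tool", "arguments": {
  "targets": [
    [-1, [0.003, 0, 0.01], [0, 0, 0]],
    [-1, [0.003, 0, 0.018], [0, 0, 0]],
    [-1, [0.003, 0, 0.026], [0, 0, 0]],
    [-1, [0.003, 0, 0.03], [0, 0, 0]],
    [-1, [0.003, 0, 0.03], [0, 0, 0]],
    [-1, [0.003, 0, 0.03], [0, 0, 0]]
  ]
}}

```text
t: 9.33
tool_pos: [617.4, 21.5, 3.8]
eef_rot: [0.147, 0.989, 0.0, 0.0]
wrist_force: [-0.6, -0.1, 2.4]
grip_width: 28.8
```

{"name": "drive_tool", "arguments": {
  "targets": [
    [-0.2, [0, 0, 0], [0, 0, 0]],
    [0, [0, 0, 0], [0, 0, 0]],
    [0.2, [0, 0, 0], [0, 0, 0]],
    [0.4, [0, 0, 0], [0, 0, 0]],
    [0.6, [0, 0, 0], [0, 0, 0]],
    [0.6, [0, 0, 0], [0, 0, 0]],
    [0.6, [0, 0, 0], [0, 0, 0]]
  ]
}}

```text
t: 9.92
tool_pos: [617.3, 21.5, 3.6]
eef_rot: [0.147, 0.989, 0.0, 0.0]
wrist_force: [0.3, -0.7, 0.7]
grip_width: 68.3
```

{"name": "drive_tool", "arguments": {
  "targets": [
    [0.6, [0, 0, -0.05], [0, 0, 0]],
    [0.6, [0, 0, -0.15], [0, 0, 0]],
    [0.8, [0, 0, -0.25], [0, 0, 0]],
    [1, [0, 0, -0.32], [0, 0, 0]],
    [1, [0, 0, -0.34], [0, 0, 0]],
    [1, [0, 0, -0.34], [0, 0, 0]],
    [1, [0, 0, -0.34], [0, 0, 0]]
  ]
}}

```text
t: 10.5
tool_pos: [617.0, 21.5, 88.4]
eef_rot: [0.147, 0.989, -0.0, -0.0]
wrist_force: [0.7, 0.5, -1.1]
grip_width: 85.1
```

```bash
python3 go.py 436.4 -202.5 85;  python3 - <<'E'
from plant import manip
from h import *
s=manip.camera("side")
cv2.imwrite("pics/side9y.png",cv2.resize(s["color"][110:290,170:350,::-1],None,fx=3.3,fy=3.3,interpolation=cv2.INTER_CUBIC))
w=manip.camera("wrist")
cv2.imwrite("pics/wrist9.png",w["color"][:,:,::-1])
E
```

```text
tcp [617.   21.5  88.4] t 10.5 w 85.12502952731943 F [ 0.7  0.5 -1.1]
units [ 0.43  -1.068  0.014]
axes [[-0.957, 0.291, -0.0], [0.291, 0.957, -0.0], [0.0, -0.0, -1.0]]
```

View pics/side9y.png

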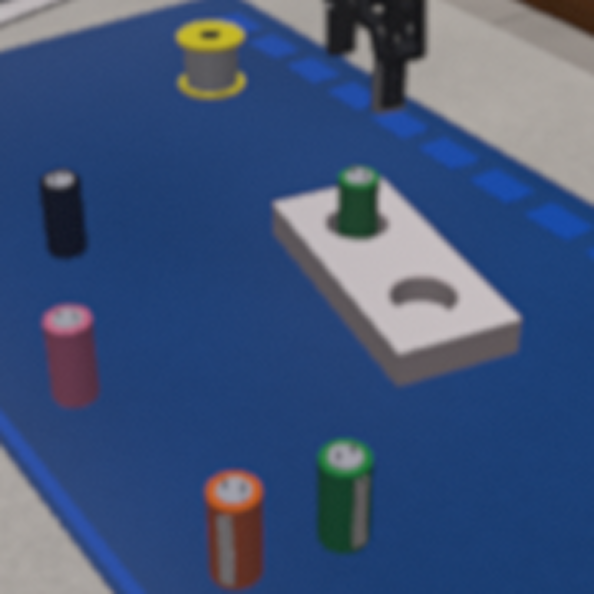

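View pics/wrist9.png

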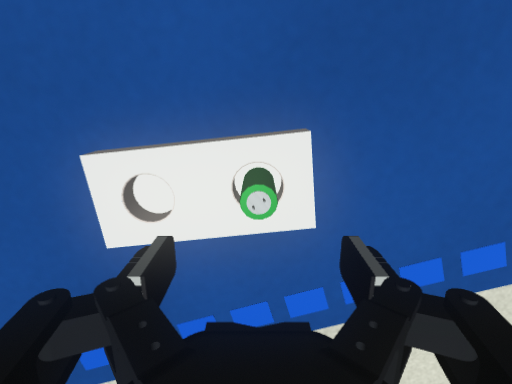

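A stands upright in the left well (wrist (258,202), side view upright). Now B.

{"name": "drive_tool", "arguments": {
  "targets": [
    [1, [0.215, -0.53, 0], [0, 0, 0]],
    [1, [0.215, -0.53, 0], [0, 0, 0]],
    [1, [0.215, -0.53, 0], [0, 0, 0]],
    [1, [0.215, -0.53, 0], [0, 0, 0]],
    [1, [0.43, -1, 0], [0, 0, 0]],
    [1, [0.43, -1, 0], [0, 0, 0]],
    [1, [0.43, -1, 0], [0, 0, 0]],
    [1, [0.43, -1, 0], [0, 0, 0]],
    [1, [0.43, -1, 0], [0, 0, 0]]
  ]
}}

```text
t: 11.35
tool_pos: [440.0, -187.5, 88.0]
eef_rot: [0.149, 0.989, 0.0, -0.001]
wrist_force: [-0.4, 1.0, 0.4]
grip_width: 85.3
```

```bash
python3 go.py 436.9 -202.5 60
```

```text
tcp [ 440.  -187.5   88. ] t 11.35 w 85.31043944305054 F [-0.4  1.   0.4]
units [-0.006 -0.061  0.112]
axes [[-0.956, 0.295, -0.001], [0.295, 0.956, 0.001], [0.002, 0.0, -1.0]]
```

{"name": "drive_tool", "arguments": {
  "targets": [
    [1, [-0.005, -0.064, 0], [0, 0, 0]],
    [1, [-0.005, -0.064, 0], [0, 0, 0]],
    [1, [-0.005, -0.064, 0.06], [0, 0, 0]],
    [1, [-0.005, -0.064, 0.11], [0, 0, 0]],
    [1, [-0.005, -0.064, 0.11], [0, 0, 0]],
    [1, [-0.005, -0.064, 0.11], [0, 0, 0]]
  ]
}}

```text
t: 11.85
tool_pos: [438.3, -200.9, 60.6]
eef_rot: [0.147, 0.989, 0.0, -0.001]
wrist_force: [0.8, 0.4, -0.2]
grip_width: 85.4
```

```bash
python3 go.py 436.9 -202.5 -3; python3 - <<'E'
from plant import manip
from h import *
w=manip.camera("wrist")
cv2.imwrite("pics/wrist10.png",w["color"][:,:,::-1])
b=cv2.inRange(cv2.cvtColor(w["color"],cv2.COLOR_RGB2HSV),(0,0,150),(180,70,255))
nn,l,st,ce=cv2.connectedComponentsWithStats(b)
for i in range(1,nn):
    if 150<st[i,4]<9000: print(st[i],ce[i].round(1),pix2plane(w,ce[i],60).round(1))
E
```

```text
tcp [ 438.3 -200.9   60.6] t 11.85 w 85.42122741148661 F [ 0.8  0.4 -0.2]
units [ 0.003 -0.008  0.255]
axes [[-0.957, 0.291, -0.001], [0.291, 0.957, 0.001], [0.002, 0.0, -1.0]]
[231 101  30  31 733] [245.5 116.1] [[ 373.5 -189.3   60. ]]
[242 199  27  25 533] [255.3 211. ] [[ 436.5 -202.2   60. ]]
[ 406  269  106   56 2457] [473.3 286.8] [[541.8 -64.1  60. ]]
[408 347  28  12 204] [420.  353.4] [[ 593.7 -110.7   60. ]]
[ 66 363  44  21 214] [ 88.3 373.7] [[ 534.2 -377.6   60. ]]
```

View pics/wrist10.png

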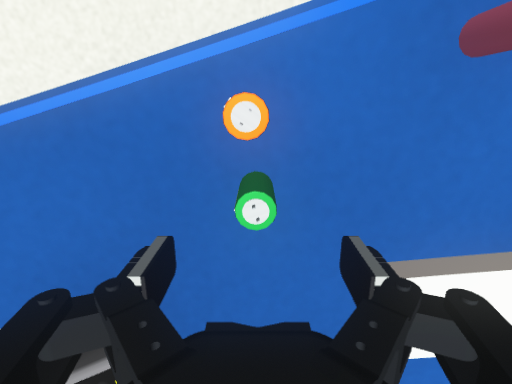

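B sits at (255,211) between the jaws, which gives (436.5,-202.2). Orange is clear at (245,116). Descend and grip.

{"name": "drive_tool", "arguments": {
  "targets": [
    [1, [0.002, -0.006, 0.06], [0, 0, 0]],
    [1, [0.002, -0.006, 0.12], [0, 0, 0]],
    [1, [0.002, -0.006, 0.18], [0, 0, 0]],
    [1, [0.002, -0.006, 0.23], [0, 0, 0]],
    [1, [0.002, -0.006, 0.254], [0, 0, 0]],
    [1, [0.002, -0.006, 0.254], [0, 0, 0]],
    [1, [0.002, -0.006, 0.254], [0, 0, 0]],
    [1, [0.002, -0.006, 0.254], [0, 0, 0]]
  ]
}}

```text
t: 12.57
tool_pos: [437.8, -203.5, -1.5]
eef_rot: [0.147, 0.989, -0.0, 0.001]
wrist_force: [-0.1, -1.2, 1.0]
grip_width: 85.5
```

{"name": "drive_tool", "arguments": {
  "targets": [
    [-1, [0, 0, 0], [0, 0, 0]],
    [-1, [0, 0, 0], [0, 0, 0]],
    [-1, [0, 0, 0], [0, 0, 0]],
    [-1, [0, 0, 0], [0, 0, 0]],
    [-1, [0, 0, 0], [0, 0, 0]],
    [-1, [0, 0, 0], [0, 0, 0]],
    [-1, [0, 0, 0], [0, 0, 0]],
    [-1, [0, 0, 0], [0, 0, 0]]
  ],
  "squeeze": 35
}}

```text
t: 13.23
tool_pos: [437.4, -203.4, -2.1]
eef_rot: [0.147, 0.989, -0.0, 0.0]
wrist_force: [-0.6, 1.4, 5.8]
grip_width: 28.8
```

```bash
python3 go.py 437 -202.5 76
```

```text
tcp [ 437.4 -203.4   -2.1] t 13.2333 w 28.771133928163692 F [-0.6  1.4  5.8]
units [ 0.002  0.003 -0.312]
axes [[-0.957, 0.291, 0.0], [0.291, 0.957, -0.0], [-0.0, -0.0, -1.0]]
```

{"name": "drive_tool", "arguments": {
  "targets": [
    [-1, [0, 0, -0.06], [0, 0, 0]],
    [-1, [0, 0, -0.15], [0, 0, 0]],
    [-1, [0, 0, -0.25], [0, 0, 0]],
    [-1, [0, 0, -0.31], [0, 0, 0]],
    [-1, [0, 0, -0.31], [0, 0, 0]],
    [-1, [0, 0, -0.31], [0, 0, 0]]
  ]
}}

```text
t: 13.73
tool_pos: [437.3, -203.4, 75.2]
eef_rot: [0.147, 0.989, -0.0, 0.0]
wrist_force: [-0.2, -0.2, -0.4]
grip_width: 28.8
```

```bash
python3 go.py 598.5 -77 76
```

```text
tcp [ 437.3 -203.4   75.2] t 13.7333 w 28.825282972100815 F [-0.2 -0.2 -0.4]
units [-0.469  0.672 -0.003]
axes [[-0.957, 0.292, 0.001], [0.292, 0.957, -0.001], [-0.001, -0.0, -1.0]]
```

{"name": "drive_tool", "arguments": {
  "targets": [
    [-1, [-0.05, 0.07, 0], [0, 0, 0]],
    [-1, [-0.12, 0.17, 0], [0, 0, 0]],
    [-1, [-0.2, 0.28, 0], [0, 0, 0]],
    [-1, [-0.28, 0.4, 0], [0, 0, 0]],
    [-1, [-0.36, 0.51, 0], [0, 0, 0]],
    [-1, [-0.43, 0.61, 0], [0, 0, 0]],
    [-1, [-0.46, 0.66, 0], [0, 0, 0]],
    [-1, [-0.469, 0.672, 0], [0, 0, 0]],
    [-1, [-0.469, 0.672, 0], [0, 0, 0]],
    [-1, [-0.469, 0.672, 0], [0, 0, 0]]
  ]
}}

```text
t: 14.57
tool_pos: [597.2, -77.2, 74.0]
eef_rot: [0.147, 0.989, -0.0, -0.001]
wrist_force: [-1.0, -0.1, -0.7]
grip_width: 28.8
```

```bash
python3 go.py 598.5 -77 4;  python3 - <<'E'
from plant import manip
from h import *
w=manip.camera("wrist"); s=manip.camera("side")
cv2.imwrite("pics/wrist11.png",w["color"][:,:,::-1])
cv2.imwrite("pics/side11y.png",cv2.resize(s["color"][110:250,200:350,::-1],None,fx=4,fy=4,interpolation=cv2.INTER_CUBIC))
z=manip.observe()["tool_pos"][2]+2.1+60
b=cv2.inRange(cv2.cvtColor(w["color"],cv2.COLOR_RGB2HSV),(0,0,150),(180,70,255))
nn,l,st,ce=cv2.connectedComponentsWithStats(b)
for i in range(1,nn):
    if 150<st[i,4]<9000: print(st[i],ce[i].round(1),"on captop",pix2plane(w,ce[i],z).round(1))
print("well in wrist",proj(w,[[597,-77,28]]))
E
```

```text
tcp [597.2 -77.2  74. ] t 14.5667 w 28.84406817784379 F [-1.  -0.1 -0.7]
units [-0.006  0.002  0.28 ]
axes [[-0.957, 0.292, -0.002], [0.292, 0.957, 0.0], [0.002, -0.0, -1.0]]
[386 183  28  26 527] [399.7 195.4] on captop [[583.2  -7.1 136.7]]
[ 238  243   39   35 1013] [257.1 259.6] on captop [[595.7 -77.1 136.7]]
[ 456  311   56   50 1466] [492.4 331. ] on captop [[669.7  26.  136.7]]
[347 345  49  39 479] [369.3 362.4] on captop [[672.6 -37.7 136.7]]
well in wrist [[257.94084322 192.58694897]]
```

View pics/wrist11.png

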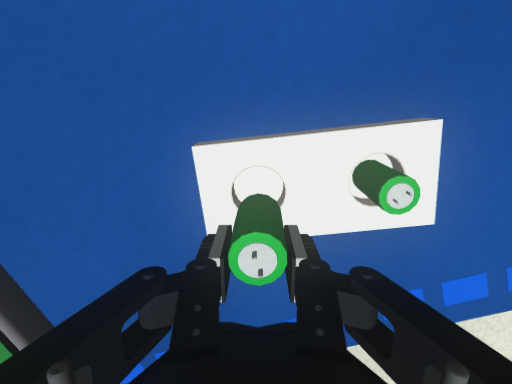

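View pics/side11y.png

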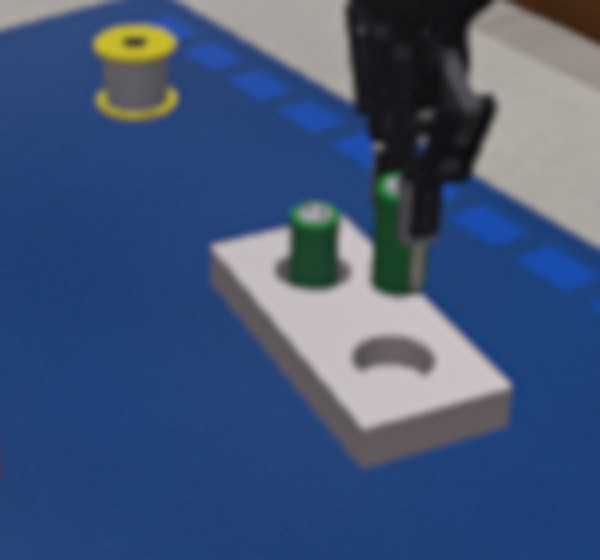

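Wrist view: right well rim centre about (259,191), B's top at (257,260), which puts the cap at (595.7,-77.1), about 1 mm off. Lowering.

{"name": "drive_tool", "arguments": {
  "targets": [
    [-1, [-0.003, 0.002, 0.03], [0, 0, 0]],
    [-1, [-0.003, 0.002, 0.07], [0, 0, 0]],
    [-1, [-0.003, 0.002, 0.11], [0, 0, 0]],
    [-1, [-0.003, 0.002, 0.15], [0, 0, 0]],
    [-1, [-0.003, 0.002, 0.19], [0, 0, 0]],
    [-1, [-0.003, 0.002, 0.22], [0, 0, 0]],
    [-1, [-0.003, 0.002, 0.24], [0, 0, 0]],
    [-1, [-0.003, 0.002, 0.255], [0, 0, 0]],
    [-1, [-0.003, 0.002, 0.255], [0, 0, 0]],
    [-1, [-0.003, 0.002, 0.255], [0, 0, 0]]
  ]
}}

```text
t: 15.5
tool_pos: [599.3, -76.5, 11.5]
eef_rot: [0.147, 0.989, -0.0, 0.0]
wrist_force: [-0.1, -0.5, -0.7]
grip_width: 28.6
```

```bash
python3 go.py 598.5 -77 4;  python3 - <<'E'
from plant import manip
from h import *
s=manip.camera("side")
cv2.imwrite("pics/side12y.png",cv2.resize(s["color"][110:250,200:350,::-1],None,fx=4,fy=4,interpolation=cv2.INTER_CUBIC))
E
```

```text
tcp [599.3 -76.5  11.5] t 15.5 w 28.601070212293713 F [-0.1 -0.5 -0.7]
units [ 0.003 -0.003  0.03 ]
axes [[-0.957, 0.291, 0.0], [0.291, 0.957, -0.0], [-0.0, -0.0, -1.0]]
```

View pics/side12y.png

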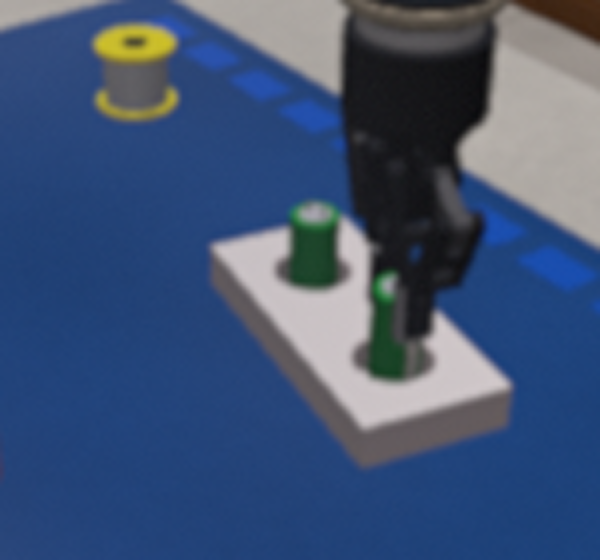

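B is inside the right well (side view, zoomed (390,360)). Final lowering.

{"name": "drive_tool", "arguments": {
  "targets": [
    [-1, [0.003, 0, 0.01], [0, 0, 0]],
    [-1, [0.003, 0, 0.018], [0, 0, 0]],
    [-1, [0.003, 0, 0.026], [0, 0, 0]],
    [-1, [0.003, 0, 0.031], [0, 0, 0]],
    [-1, [0.003, 0, 0.031], [0, 0, 0]],
    [-1, [0.003, 0, 0.031], [0, 0, 0]]
  ]
}}

```text
t: 16.05
tool_pos: [598.7, -76.3, 3.9]
eef_rot: [0.147, 0.989, -0.0, 0.0]
wrist_force: [-0.6, -1.1, 3.1]
grip_width: 28.9
```

Force of 3.1 N upward, so it has floor contact. Release and retreat.

{"name": "drive_tool", "arguments": {
  "targets": [
    [-0.2, [0, 0, 0], [0, 0, 0]],
    [0, [0, 0, 0], [0, 0, 0]],
    [0.2, [0, 0, 0], [0, 0, 0]],
    [0.4, [0, 0, 0], [0, 0, 0]],
    [0.5, [0, 0, 0], [0, 0, 0]],
    [0.5, [0, 0, 0], [0, 0, 0]],
    [0.5, [0, 0, 0], [0, 0, 0]]
  ]
}}

```text
t: 16.63
tool_pos: [598.5, -76.3, 3.6]
eef_rot: [0.147, 0.989, 0.0, 0.0]
wrist_force: [-0.0, 0.3, -0.2]
grip_width: 63.9
```

{"name": "drive_tool", "arguments": {
  "targets": [
    [0.5, [0, 0, -0.05], [0, 0, 0]],
    [0.5, [0, 0, -0.15], [0, 0, 0]],
    [0.5, [0, 0, -0.28], [0, 0, 0]],
    [0.5, [0, 0, -0.4], [0, 0, 0]],
    [0.5, [0, 0, -0.5], [0, 0, 0]],
    [0.5, [0, 0, -0.5], [0, 0, 0]],
    [0.5, [0, 0, -0.5], [0, 0, 0]]
  ]
}}

```text
t: 17.22
tool_pos: [599.2, -76.4, 130.7]
eef_rot: [0.147, 0.989, -0.0, 0.002]
wrist_force: [-0.2, 0.0, 0.1]
grip_width: 64.6
```

```bash
python3 go.py 598 -76 130;  python3 - <<'E'
from plant import manip
from h import *
s=manip.camera("side"); w=manip.camera("wrist")
cv2.imwrite("pics/side13y.png",cv2.resize(s["color"][110:290,170:350,::-1],None,fx=3.3,fy=3.3,interpolation=cv2.INTER_CUBIC))
cv2.imwrite("pics/wrist13.png",w["color"][:,:,::-1])
for n,c in(("side",s),("wrist",w)):
    b=cv2.inRange(cv2.cvtColor(c["color"],cv2.COLOR_RGB2HSV),(0,0,130),(180,70,255))
    nn,l,st,ce=cv2.connectedComponentsWithStats(b)
    for i in range(1,nn):
        if 15<st[i,4]<1500: print(n,st[i],ce[i].round(1),"z66",pix2plane(c,ce[i],66).round(1),"z60",pix2plane(c,ce[i],60).round(1))
E
```

```text
tcp [599.2 -76.4 130.7] t 17.2167 w 64.56982887066727 F [-0.2  0.   0.1]
units [0.005 0.    0.003]
axes [[-0.957, 0.291, 0.003], [0.291, 0.957, -0.001], [-0.003, 0.0, -1.0]]
side [275 161   8   5  30] [278.5 163.1] z66 [[615.6  20.5  66. ]] z60 [[621.9  28.5  60. ]]
side [185 163   7   3  17] [187.9 164.1] z66 [[438.8 138.3  66. ]] z60 [[442.9 147.9  60. ]]
side [ 253  164   75   54 1491] [289.4 191.7] z66 [[562.4 -87.3  66. ]] z60 [[568.1 -80.6  60. ]]
side [186 203   9   7  49] [189.9 205.9] z66 [[367.5 -12.7  66. ]] z60 [[370.7  -5.1  60. ]]
side [236 255  10   7  60] [240.4 258.1] z66 [[ 370.  -195.6   66. ]] z60 [[ 373.3 -190.2   60. ]]
side [422 268  14  13  84] [428.6 273.8] z66 [[ 599.9 -398.5   66. ]] z60 [[ 606.1 -395.7   60. ]]
side [ 45 307  14  11  94] [ 51.6 312. ] z66 [[  81.7 -132.7   66. ]] z60 [[  81.3 -126.5   60. ]]
wrist [358 165  22  21 349] [368.5 174.9] z66 [[616.7  21.9  66. ]] z60 [[618.9  23.7  60. ]]
wrist [249 176  21  21 328] [258.7 186.1] z66 [[598.  -75.3  66. ]] z60 [[599.7 -75.8  60. ]]
wrist [  0 237  55  66 136] [ 26.4 269.3] z66 [[ 612.8 -318.8   66. ]] z60 [[ 614.9 -325.2   60. ]]
wrist [  0 267  13  26 204] [  5.3 279.7] z66 [[ 617.1 -344.1   66. ]] z60 [[ 619.3 -351.2   60. ]]
wrist [163 266  12   8  61] [170.1 269.1] z66 [[ 654.6 -184.8   66. ]] z60 [[ 657.7 -187.9   60. ]]
wrist [341 266  12   8  59] [344.7 269. ] z66 [[705.3 -18.5  66. ]] z60 [[709.6 -17.6  60. ]]
wrist [291 313  36  20 277] [313.9 321.4] z66 [[757.9 -63.   66. ]] z60 [[763.6 -63.2  60. ]]
wrist [433 331   8  11  33] [436.2 335.6] z66 [[812.6  57.2  66. ]] z60 [[819.6  59.9  60. ]]
wrist [ 90 358  57  26 861] [120.1 372.8] z66 [[ 761.4 -287.5   66. ]] z60 [[ 767.1 -293.3   60. ]]
```

View pics/side13y.png

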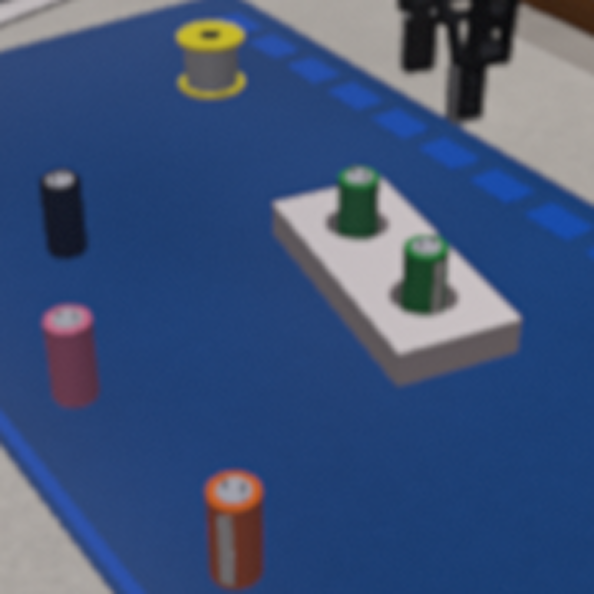

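View pics/wrist13.png

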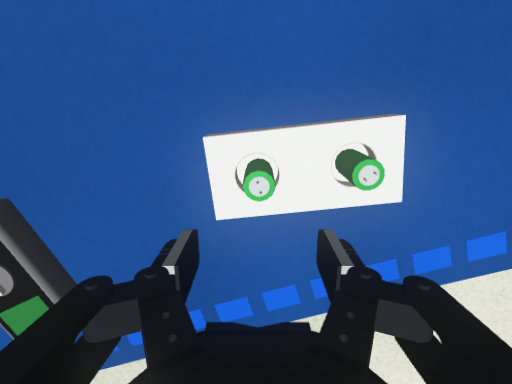

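Both green caps stand upright in their wells. At z=66 they measure (616.7,21.9) and (598.0,-75.3), within about 2 mm of the well centres. The black cap is unmoved at about (443,148), pink and orange are in place, and the gripper is clear. Handing in.

```bash
python3 -c "
from plant import manip
print(manip.close_job())"
```

```text
the job is handed in; nothing more can be done
None
```

Both green capacitors are in the fixture, pins up, one in each well, and the job is handed in at about 17 s of the 51 s allowed. No verdict is reported.

- **Placing:** each one was lowered slowly until the wrist force showed light contact with the well floor (2–3 N), then released, and the gripper was backed off clear.
- **Final checks:** the last wrist view puts their tops at (616.7, 21.9) and (598.0, −75.3) mm. That is within about 2–3 mm of the well centres, against a 12 mm tolerance. The side view shows both upright. The black capacitor is where it started to within about 2 mm, and the pink and orange ones were not disturbed.
- **What disagreed:** the reported TCP was about 36 mm below where the cameras showed the shut fingertips. Because of this, the first grasp of the first capacitor closed on nothing, just above it, without moving it. I measured the offset from the side and wrist views and allowed for it in every later grasp and placing.
- **Smaller disagreement:** the side view placed the well centres about 3–5 mm off the top view. I used the top view, which the wrist view supported to about 1 mm.

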